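# Clear the tea things to the corner and start the mahjong table

### The job

Get the mahjong table ready for the next hand: first lay the round rosewood coaster flat inside the round brass outline at the table's corner (not the square one) and let go of it, then set the tea bowl gently down in the middle of the coaster, keeping it upright all the way. Only when the bowl stands there on its own, press the table's push button all the way down and let it come back up; do not disturb the bangle or the hair claw.

Things in the scene. Friction and masses are not known exactly. Their poses are not given: they have to be found in the camera images.
- coaster: round flat rosewood coaster, reddish-brown solid disc, 62 mm across, 15 mm thick, straight-sided; starts lying flat on the black table top. Origin: centre of its underside; z up
- bowl: white porcelain tea bowl with a gold rim, no handle, open at the top, standing upright on the table; 48 mm high, foot 40 mm across, widening to 64 mm across from 28 mm above its foot up to the rim (straight sides there, wall 3 mm), about 130 g. Origin: centre of the underside of its foot; z up
- mark_round: round outline, a thin brass line let flush into the black table top at one of the table's corners (left or right of the robot): circle 88 mm across inside the line, line 3 mm wide. Origin: its centre on the table top
- mark_square: square outline of the same brass line, 88 mm inside, at the other corner of the table; nothing belongs there. Origin: its centre on the table top
- button_top (a point): centre of the top face of the round green push button near the table edge farthest from the robot: cap 32 mm across, its top 8 mm above the table when up, in a flat metal bezel 48 mm across and 1.5 mm thick
- button (a joint): travel of the push button in m: 0 up, 0.006 fully down (needs about 4 N; springs back); it counts as pressed beyond 0.004
- bangle: pale jade bangle, a ring lying flat, 76 mm outside, 58 mm inside, 9 mm high; leave alone. Origin: centre of its underside
- claw: pink plastic hair claw, about 75 mm long (its x), 44 mm wide, 43 mm high; leave alone. Origin: centre of its underside
Mind the look-alikes: they are no part of the job. Several things look just like the coaster: the one meant starts farthest to the robot's right.

How it is judged:
By the outcome, as a careful person would: the job done as asked, in the order asked, and still so for the second after the job is handed in, with the robot touching nothing.
It also fails if it takes over 72 s, if anything falls off the work surface, if the arm or the gripper's body presses on something with over 40 N, if the wrist force passes 120 N, or if a joint passes its speed limit or range.

### The arm

A 7-joint arm with a two-finger parallel gripper is mounted at the origin on the work surface. World frame = base frame: x ahead of the robot, y to its left, z up, the work surface at z = 0. Lengths are in m, angles in rad, forces in N, time in s.
With the tool pointing down it reaches from about 0.425 to 0.95 m from the base axis. Payload 4.7 kg.
Tool frame: the origin (TCP) lies midway between the tips of the shut fingers; the grasp point (between the pads) lies behind it (bot.tcp_to_grasp is the z of the grasp point in the tool frame, in m); z points along the fingers, y is the line along which they close (so a half turn about z gives the same grasp; the last joint's range is limited). The gripper opens to 87 mm and grips with 3 to 60 N. Pads are 19 mm wide; open, the fingers measure 117 mm over their backs; the gripper's body (75 mm by 190 mm) begins 51 mm behind the grasp point.
Start: joints at [-1.308, 0.469, -0.049, 1.532, 0.024, 1.141, -0.082], TCP at [0.194, 0.646, 0.223] pointing down, gripper open.
Joint ranges: [-2.59, 2.59], [-0.33, 1.99], [-1.39, 1.29], [0.1, 2.45], [-1.04, 4.18], [0.21, 1.99], [-2.66, 2.66]. Speed limits (rad/s): [2.57, 2.57, 3.14, 3.14, 3.14, 3.14, 3.14].

### API

Orientations are given as a unit quaternion [w, x, y, z].
In Python, from station import bot, imaging gives the robot as it stands.
- The arm moves only by the tool apply_moves, never from a script. Its argument "motion" is a list of rows, each a list of 7 numbers: the shift along the tool's x, y, z in cm, then the turn, a rotation vector about the tool's x, y, z in degrees, then the finger opening in cm, from 0 to 8.7. In form: [[dx, dy, dz, rx, ry, rz, fingers], ...]. A call has 1 to 10 rows; each row is the pose to reach, as a shift and turn from the pose commanded when the call began, along the tool's axes at that moment; what a row does not reach only later rows make up. A row lasts 1/10 s, in which the tool goes at most 50 mm and 8.59 degrees, less where a joint would pass 70% of its speed; a pose out of reach is approached as far as the arm can. A call with a gripper value outside its range is refused whole. The fingers move at their own pace and stop on an object; "newtons" is the grip in N (left out, the last holds). Time passes only in rows, so rows that repeat a pose let the fingers close. It gives the time, the measured TCP pose, the force, the opening and the grip force at its end, in the units of the state.
- bot.get_state(): the state, without advancing time (a new reading comes with each control period).
- imaging.grab_frame(name): name is "side" or "top"; returns a dict with "image" (400x640x3 uint8, red, green, blue), "fx", "fy", "cx", "cy" (pixels), "position" and "orientation" of the camera in the world. Camera axes: x right, y up, looking along -z (the intrinsics and any distortion apply to the point x, -y, -z); pixel columns grow to the right and rows downward; lengths in m; the calibration is good to about 2 mm. A picture is of the moment at which its call begins. There is no depth.
- bot.hand_in(): hands the job in; it is judged then, once.
The state is a dict: "time_s": time; "joints": joint angles; "qvel": joint speeds; "effort": joint torques, N m; "eef_pos": TCP position; "eef_rot": TCP orientation; "contact_force": force on the tool from outside, world axes, zero at the start; "moment": the same for the moment, N m; "opening": finger opening in m; "grasp_force": force on a finger pad.
Only numpy, scipy, OpenCV 4.12 (cv2) and the standard library are available. Lean on these libraries where they do the work, as an engineer would, in place of code of your own. Each camera call takes 0.05 s, during which the arm holds its last target. There are 200 camera calls.

## Working session

There is one attempt and no reset: what is moved stays moved. The work goes in short steps, Python scripts to look and compute and a tool call to move; the robot and the scene stay as the last step left them, time stands still between calls to the robot, and variables do not carry over. Pictures are saved under pics/ and viewed, at most 12 in all, crops included, and the job is handed in when it is done.

Besides the shell and the picture viewer there is one more tool, called after "Call:" by a JSON object that holds its "op" and its "data", one argument or row to a line. apply_moves: Moves the arm, as the interface text tells. Its arguments: {"type":"object","properties":{"motion":{"type":"array"},"newtons":{"type":"number"}},"required":["motion"]}

```bash
ls; mkdir -p pics
python3 - <<'E'
from station import bot, imaging
import cv2,json
s=bot.get_state();print(s, bot.tcp_to_grasp)
for n in("top","side"):
    f=imaging.grab_frame(n);cv2.imwrite(f"pics/{n}0.png",f["image"][:,:,::-1])
    print(n,{k:v for k,v in f.items() if k!="image"})
E
```

```text
pics
{'time_s': 0.0, 'joints': array([-1.30789273,  0.46946807, -0.04861897,  1.53368108,  0.0241327 ,
        1.14099978, -0.08233112]), 'qvel': array([ 0.0002076 ,  0.00015045, -0.00252471,  0.00019411,  0.00197106,
       -0.00087769, -0.00082846]), 'effort': array([-1.06513820e-03, -5.07975340e+01, -8.12859437e-02, -2.36150479e+01,
       -6.13500271e-02,  3.80932388e-02,  1.82496242e-04]), 'eef_pos': array([0.19399757, 0.64589878, 0.221487  ]), 'eef_rot': array([-9.80609382e-05,  1.45367166e-01,  9.89377288e-01, -9.79743814e-04]), 'contact_force': array([-1.70916408, -0.24800578, -0.2944402 ]), 'moment': array([ 0.07170751,  0.00680428, -0.00564694]), 'grasp_force': 0.0, 'opening': 0.08687043592633355} -0.0187
top {'fx': 464.87441623621106, 'fy': 464.87441623621106, 'cx': 324.20845276090563, 'cy': 194.56455712135886, 'position': array([0.33102335, 0.00874177, 1.30594824]), 'orientation': array([ 0.70588907,  0.05335062, -0.05354753, -0.70427764])}
side {'fx': 389.9208683243944, 'fy': 389.9208683243944, 'cx': 316.18497027848633, 'cy': 205.5551518901676, 'position': array([ 0.36505332, -0.57881304,  0.67356384]), 'orientation': array([ 0.91323136,  0.37907349, -0.05642327, -0.13830471])}
```

View pics/top0.png

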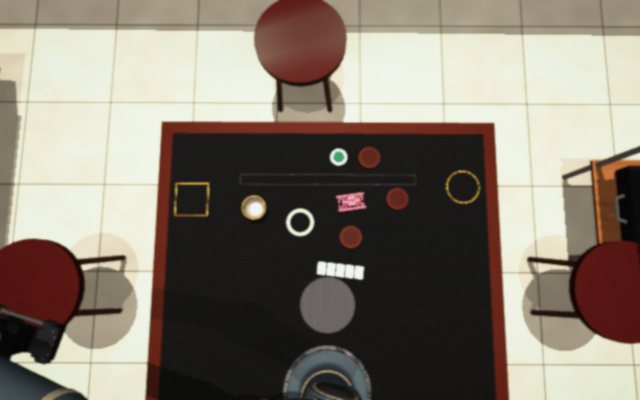

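View pics/side0.png

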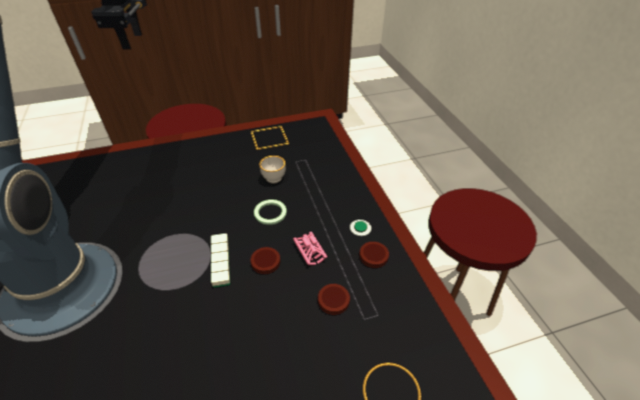

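Top view: brown discs at (369,157), (397,198) and (350,237); the round stool seats are also brown, but off the table. Farthest to the robot's right (image right) is (397,198). The bowl is at (254,208), the bangle at (300,222), the claw at (351,202), the button at (339,157), the round mark at (463,187) and the square mark at (192,199). The side view agrees (coaster at (334,298)). I'll check the choice in a close crop.

```bash
cat > h.py <<'E'
import numpy as np, cv2
from scipy.spatial.transform import Rotation as R
from station import bot, imaging
def rot(q): return R.from_quat(np.r_[q[1:],q[0]])
def ray(f,u,v):
    d=rot(f["orientation"]).apply([(u-f["cx"])/f["fx"],-(v-f["cy"])/f["fy"],-1]); return f["position"],d
def plane(f,u,v,z):
    p,d=ray(f,u,v); return p+d*(z-p[2])/d[2]
def proj(f,P):
    c=rot(f["orientation"]).inv().apply(np.asarray(P)-f["position"])
    return f["cx"]-f["fx"]*c[0]/c[2], f["cy"]+f["fy"]*c[1]/c[2]
def shift(P):
    s=bot.get_state(); return rot(s["eef_rot"]).inv().apply(np.asarray(P)-s["eef_pos"])*100
def crop(f,u0,u1,v0,v1,k,name):
    cv2.imwrite(f"pics/{name}.png",cv2.resize(f["image"][v0:v1,u0:u1,::-1],None,fx=k,fy=k,interpolation=cv2.INTER_CUBIC))
E
python3 - <<'E'
from h import *
f=imaging.grab_frame("top");crop(f,230,490,140,255,3,"c1")
g=imaging.grab_frame("side")
for n,(u,v),z,(a,b) in [("coaster",(397.5,198.5),.015,(334,297)),("bowl",(254,208),.048,(272.5,163)),("mark",(463,187),0,(392,392)),("sq",(192,199.5),0,(270,137.5)),("btn",(339,157),.008,(361,227)),("bangle",(300,222),.009,(270,212)),("claw",(351,202),.04,(310,248)),("d1",(369,157),.015,(374,253)),("d2",(350,237),.015,(265,260))]:
    print(n,plane(f,u,v,z).round(3),plane(g,a,b,z).round(3))
E
```

```text
coaster [ 0.517 -0.197  0.015] [ 0.518 -0.197  0.015]
bowl [0.485 0.2   0.048] [0.488 0.201 0.048]
mark [ 0.553 -0.387  0.   ] [ 0.554 -0.387  0.   ]
sq [0.515 0.384 0.   ] [0.517 0.38  0.   ]
btn [ 0.638 -0.033  0.008] [ 0.638 -0.038  0.008]
bangle [0.451 0.076 0.009] [0.45  0.07  0.009]
claw [ 0.504 -0.065  0.04 ] [ 0.502 -0.087  0.04 ]
d1 [ 0.636 -0.119  0.015] [ 0.634 -0.121  0.015]
d2 [ 0.409 -0.063  0.015] [ 0.409 -0.07   0.015]
```

View pics/c1.png

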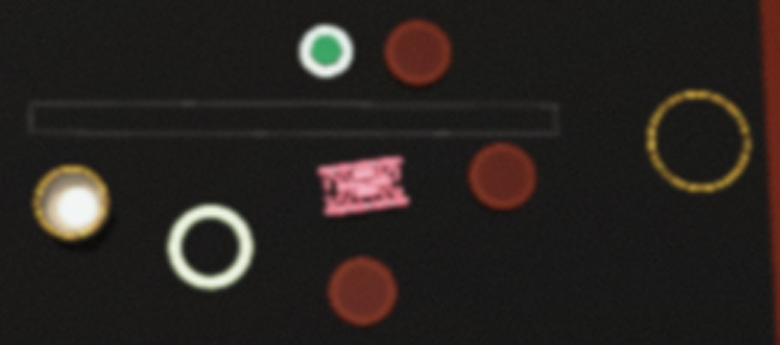

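The crop confirms the rightmost disc at full-image (397,198.5) as the coaster, with the claw to its left. A faint grey rectangle lies ahead of it and could be a clear object, so I'll triangulate its height before reaching.

Run:
```python
from h import *
f=imaging.grab_frame("top");g=imaging.grab_frame("side")
crop(g,280,400,145,330,3.2,"c2")
for a,b in [((240,174),(305,160)),((415.5,174.5),(377,315)),((415.5,184.5),(364,318)),((240,184.5),(297,162))]:
    p,d=ray(f,*a);q,e=ray(g,*b)
    s=np.linalg.lstsq(np.c_[d,-e],q-p,rcond=None)[0]
    print((p+d*s[0]).round(3),(q+e*s[1]).round(3))
for P in [(.47,.25,.24),(.517,-.197,.22),(.517,-.197,.12)]: print(shift(P).round(2))
print(rot(bot.get_state()["eef_rot"]).as_matrix().round(4))
```

```text
[ 0.59   0.25  -0.003] [ 0.588  0.25  -0.003]
[ 0.588 -0.252  0.003] [ 0.586 -0.251  0.002]
[ 0.559 -0.251  0.004] [ 0.56  -0.251  0.004]
[ 0.559  0.25  -0.004] [ 0.564  0.249 -0.004]
[-37.82 -30.02  -1.76]
[-55.19 -71.47   0.27]
[-55.19 -71.47  10.27]
[[-9.577e-01  2.877e-01 -2.000e-04]
 [ 2.877e-01  9.577e-01 -6.000e-04]
 [-0.000e+00 -7.000e-04 -1.000e+00]]
```

View pics/c2.png

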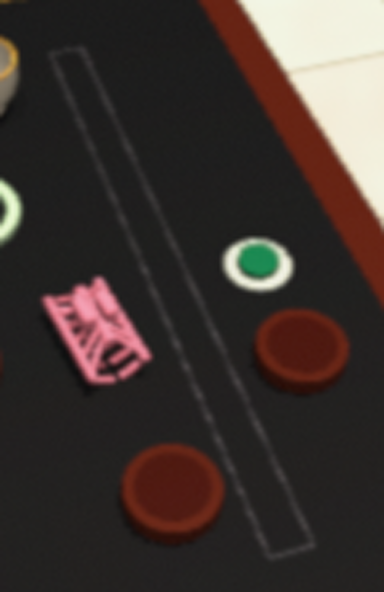

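The rectangle is at z≈0, a flat inlaid line and no obstacle. The coaster is the nearest disc in the crop, (172,490). Now moving, with the tool turned square to the world axes.

Call:
{"op": "apply_moves", "data": {
  "motion": [
    [-37.8,-30,-1.8,0,0,-16.7,8.7],
    [-37.8,-30,-1.8,0,0,-16.7,8.7],
    [-37.8,-30,-1.8,0,0,-16.7,8.7],
    [-37.8,-30,-1.8,0,0,-16.7,8.7],
    [-37.8,-30,-1.8,0,0,-16.7,8.7],
    [-37.8,-30,-1.8,0,0,-16.7,8.7],
    [-37.8,-30,-1.8,0,0,-16.7,8.7],
    [-37.8,-30,-1.8,0,0,-16.7,8.7],
    [-37.8,-30,-1.8,0,0,-16.7,8.7],
    [-37.8,-30,-1.8,0,0,-16.7,8.7]
  ]
}}

```text
time_s: 1.3
eef_pos: [0.4719, 0.2465, 0.241]
eef_rot: [0.001, 0.002, 1.0, -0.0]
contact_force: [0.4, 0.4, 0.1]
opening: 0.0871
grasp_force: 0.0
```

Call:
{"op": "apply_moves", "data": {
  "motion": [
    [-4.6,-44.4,9,0,0,0,8.7],
    [-4.6,-44.4,9,0,0,0,8.7],
    [-4.6,-44.4,9,0,0,0,8.7],
    [-4.6,-44.4,9,0,0,0,8.7],
    [-4.6,-44.4,9,0,0,0,8.7],
    [-4.6,-44.4,9,0,0,0,8.7],
    [-4.6,-44.4,9,0,0,0,8.7],
    [-4.6,-44.4,9,0,0,0,8.7],
    [-4.6,-44.4,9,0,0,0,8.7],
    [-4.6,-44.4,9,0,0,0,8.7]
  ]
}}

```text
time_s: 2.3
eef_pos: [0.5143, -0.2011, 0.1498]
eef_rot: [-0.001, 0.005, 1.0, -0.002]
contact_force: [-1.0, 0.8, 0.1]
opening: 0.0871
grasp_force: 0.0
```

Run:
```python
from h import *
f=imaging.grab_frame("side");crop(f,230,430,180,380,3,"c3")
s=bot.get_state();print(s["eef_pos"],s["eef_rot"],shift((.517,-.197,.006)).round(2))
print(proj(f,s["eef_pos"]))
```

```text
[ 0.51468628 -0.19837929  0.14991415] [-5.58021425e-04  3.94017845e-03  9.99991575e-01 -1.00721775e-03] [-0.25  0.17 14.39]
(np.float64(334.8544025045887), np.float64(254.58325636084533))
```

Call:
{"op": "apply_moves", "data": {
  "motion": [
    [-0.2,0.1,5,0,0,0,8.7],
    [-0.2,0.1,9,0,0,0,8.7],
    [-0.2,0.1,12,0,0,0,8.7],
    [-0.2,0.1,13.5,0,0,0,8.7],
    [-0.2,0.1,14.5,0,0,0,8.7],
    [-0.2,0.1,14.5,0,0,0,8.7],
    [-0.2,0.1,14.5,0,0,0,5.5],
    [-0.2,0.1,14.5,0,0,0,5.5],
    [-0.2,0.1,14.5,0,0,0,5.5],
    [-0.2,0.1,14.5,0,0,0,5.5]
  ],
  "newtons": 15
}}

```text
time_s: 3.35
eef_pos: [0.5182, -0.1928, 0.0063]
eef_rot: [0.001, 0.0, 1.0, -0.0]
contact_force: [-0.0, -0.7, -0.3]
opening: 0.0626
grasp_force: 0.1
```

Call:
{"op": "apply_moves", "data": {
  "motion": [
    [0,0,0,0,0,0,5.5],
    [0,0,0,0,0,0,5.5],
    [0,0,0,0,0,0,5.5]
  ]
}}

```text
time_s: 3.65
eef_pos: [0.5182, -0.1928, 0.0062]
eef_rot: [0.0, 0.0, 1.0, -0.0]
contact_force: [-0.8, 0.8, 5.8]
opening: 0.0614
grasp_force: 15.0
```

Run:
```python
from h import *
for i in range(2):
    f=imaging.grab_frame("side");s=bot.get_state();print(s["eef_pos"],s["eef_rot"],s["opening"],s["grasp_force"])
f=imaging.grab_frame("side");crop(f,230,430,180,380,3,"c4")
```

```text
[ 0.51818187 -0.19273608  0.00616948] [ 4.90725735e-04  2.10876474e-04  9.99999857e-01 -2.30423643e-05] 0.06152732025492655 15.000596791505814
[ 0.51815893 -0.19275147  0.00617187] [ 4.69906951e-04  1.85966248e-04  9.99999872e-01 -3.79715206e-05] 0.06092258685429386 15.000582933425903
```

View pics/c4.png

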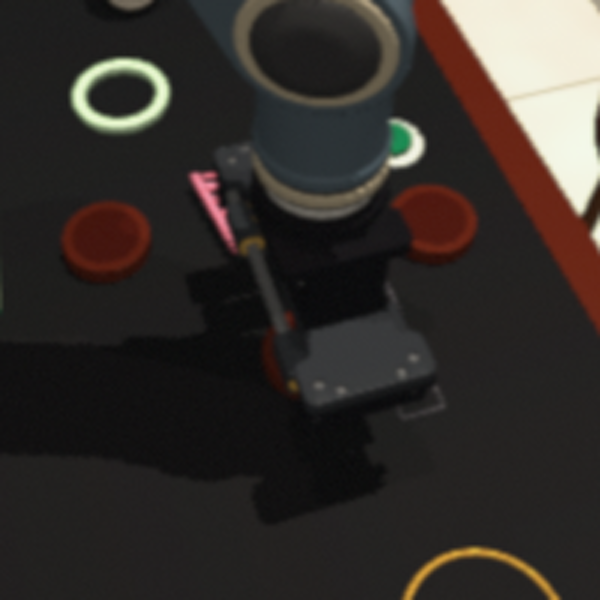

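The crop shows the hand over the coaster (rim visible at (275,355)) with the opening at 61 mm and 15 N, so it is held; the claw at (215,210) looks undisturbed. Now lift and carry.

Call:
{"op": "apply_moves", "data": {
  "motion": [
    [0,0,-2,0,0,0,5.5],
    [0,0,-5,0,0,0,5.5],
    [-1,-4,-6,0,0,0,5.5],
    [-2,-8,-6,0,0,0,5.5],
    [-3,-12,-6,0,0,0,5.5],
    [-3.5,-16,-6,0,0,0,5.5],
    [-3.5,-19,-6,0,0,0,5.5],
    [-3.5,-19.4,-6,0,0,0,5.5],
    [-3.5,-19.4,-6,0,0,0,5.5],
    [-3.5,-19.4,-6,0,0,0,5.5]
  ]
}}

```text
time_s: 4.8
eef_pos: [0.5528, -0.3847, 0.0649]
eef_rot: [-0.0, -0.001, 1.0, 0.001]
contact_force: [0.5, 0.9, -0.1]
opening: 0.0613
grasp_force: 15.0
```

Run:
```python
from h import *
f=imaging.grab_frame("top");crop(f,380,500,130,230,5,"c5")
s=bot.get_state();print(s["eef_pos"],s["opening"],s["grasp_force"],shift((.553,-.387,.0062)).round(2),proj(f,s["eef_pos"]))
```

```text
[ 0.55306834 -0.384293    0.06505209] 0.06109584694955839 15.0000961124897 [ 0.   -0.28  5.88] (np.float64(469.1694649495271), np.float64(182.92705800247464))
```

View pics/c5.png

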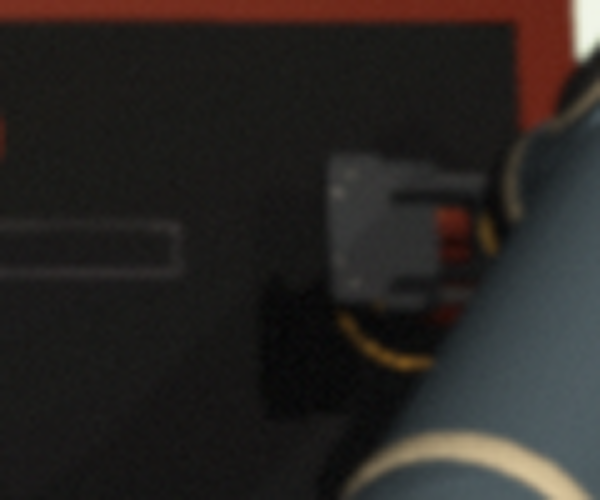

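The coaster is still in the fingers (red at (455,220)) above the brass arc at (390,345). Lower and release.

Call:
{"op": "apply_moves", "data": {
  "motion": [
    [0,-0.3,2.5,0,0,0,5.5],
    [0,-0.3,4.5,0,0,0,5.5],
    [0,-0.3,5.5,0,0,0,5.5],
    [0,-0.3,5.8,0,0,0,5.5],
    [0,-0.3,5.9,0,0,0,5.5],
    [0,-0.3,5.9,0,0,0,5.5],
    [0,-0.3,5.9,0,0,0,5.5]
  ]
}}

```text
time_s: 5.55
eef_pos: [0.5532, -0.39, 0.0075]
eef_rot: [0.001, 0.0, 1.0, -0.0]
contact_force: [-0.4, -0.3, -0.4]
opening: 0.0615
grasp_force: 15.0
```

Call:
{"op": "apply_moves", "data": {
  "motion": [
    [0,0,0,0,0,0,7.5],
    [0,0,0,0,0,0,7.8],
    [0,0,0,0,0,0,8],
    [0,0,0,0,0,0,8],
    [0,0,-3,0,0,0,8],
    [0,0,-8,0,0,0,8.7],
    [0,0,-13,0,0,0,8.7],
    [0,0,-16,0,0,0,8.7],
    [0,0,-18,0,0,0,8.7]
  ]
}}

```text
time_s: 6.45
eef_pos: [0.5535, -0.3905, 0.1901]
eef_rot: [0.002, 0.0, 1.0, -0.001]
contact_force: [-0.3, -0.1, -0.6]
opening: 0.0866
grasp_force: 0.0
```

Call:
{"op": "apply_moves", "data": {
  "motion": [
    [6.7,59,0,0,0,0,8.7],
    [6.7,59,0,0,0,0,8.7],
    [6.7,59,0,0,0,0,8.7],
    [6.7,59,0,0,0,0,8.7],
    [6.7,59,0,0,0,0,8.7],
    [6.7,59,0,0,0,0,8.7],
    [6.7,59,0,0,0,0,8.7],
    [6.7,59,0,0,0,0,8.7],
    [6.7,59,0,0,0,0,8.7],
    [6.7,59,0,0,0,0,8.7]
  ]
}}

```text
time_s: 7.45
eef_pos: [0.4959, 0.109, 0.1869]
eef_rot: [0.0, 0.0, 1.0, 0.0]
contact_force: [0.9, -0.1, -0.3]
opening: 0.0871
grasp_force: 0.0
```

Call:
{"op": "apply_moves", "data": {
  "motion": [
    [0,0,0,0,0,0,8.7],
    [0,0,0,0,0,0,8.7]
  ]
}}

```text
time_s: 7.65
eef_pos: [0.4962, 0.1083, 0.1866]
eef_rot: [0.0, -0.001, 1.0, -0.0]
contact_force: [0.5, -0.6, -1.3]
opening: 0.0868
grasp_force: 0.0
```

Run:
```python
from h import *
f=imaging.grab_frame("top");g=imaging.grab_frame("side")
a=cv2.resize(f["image"][150:230,220:500],None,fx=2.8,fy=2.8,interpolation=2);b=cv2.resize(g["image"][120:220,200:480],None,fx=2.8,fy=2.8,interpolation=2)
cv2.imwrite("pics/c6.png",np.vstack([a,b])[:,:,::-1])
s=bot.get_state();print(s["eef_pos"],s["eef_rot"])
# coaster: reddish blob
im=f["image"][150:225,435:492].astype(int);m=(im[:,:,0]>50)&(im[:,:,0]-im[:,:,1]>35)&(im[:,:,1]<70)
n,_,st,c=cv2.connectedComponentsWithStats(m.astype(np.uint8))
for i in range(1,n):
  if st[i,4]>60:u,v=c[i]+[435,150];print(st[i],plane(f,u,v,.015))
im=f["image"][130:225,435:488].astype(int);m=(im[:,:,0]>70)&(im[:,:,1]>.55*im[:,:,0])&(im[:,:,2]<.7*im[:,:,0])
ys,xs=np.nonzero(m);(u,v),_,_=cv2.fitEllipse(np.c_[xs+435,ys+130].astype(np.float32));print("mark",len(xs),plane(f,u,v,0))
```

```text
[0.49658106 0.1057515  0.18652963] [ 2.30416169e-05  1.18693532e-03  9.99999242e-01 -3.25045851e-04]
[ 49   0   8  75 483] [ 0.56060088 -0.45371401  0.015     ]
[ 20  26  22  22 382] [ 0.55198931 -0.38957372  0.015     ]
mark 321 [ 0.55409296 -0.38532319  0.        ]
```

View pics/c6.png

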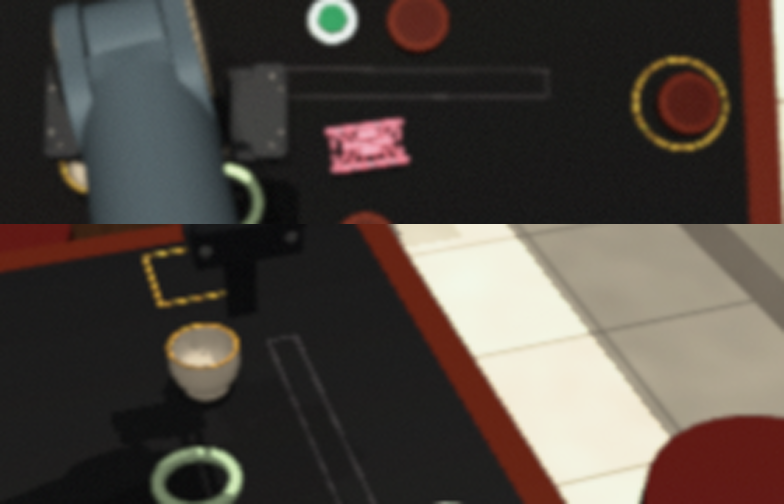

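The coaster lies flat inside the round outline (crop (690,103), clear of the line all round); the claw is untouched. The bowl rim is at crop (203,343), which puts the bowl at (0.487, 0.2005).

Call:
{"op": "apply_moves", "data": {
  "motion": [
    [1,9.5,0,0,0,0,8.7],
    [1,9.5,0,0,0,0,8.7],
    [1,9.5,2,0,0,0,8.7],
    [1,9.5,5,0,0,0,8.7],
    [1,9.5,7,0,0,0,8.7],
    [1,9.5,8,0,0,0,8.7],
    [1,9.5,8,0,0,0,8.7],
    [1,9.5,8,0,0,0,8.7],
    [1,9.5,8,0,0,0,8.7]
  ]
}}

```text
time_s: 8.65
eef_pos: [0.4875, 0.2022, 0.1077]
eef_rot: [0.001, 0.001, 1.0, 0.001]
contact_force: [0.6, -0.8, -0.6]
opening: 0.0869
grasp_force: 0.0
```

Run:
```python
from h import *
g=imaging.grab_frame("side");crop(g,200,340,100,220,5,"c7")
s=bot.get_state();print(s["eef_pos"],s["eef_rot"],shift((.487,.2005,.02)).round(2))
```

```text
[0.48734082 0.20236416 0.10770425] [1.04500941e-03 4.29692782e-04 9.99999191e-01 5.84177809e-04] [ 0.05 -0.2   8.77]
```

View pics/c7.png

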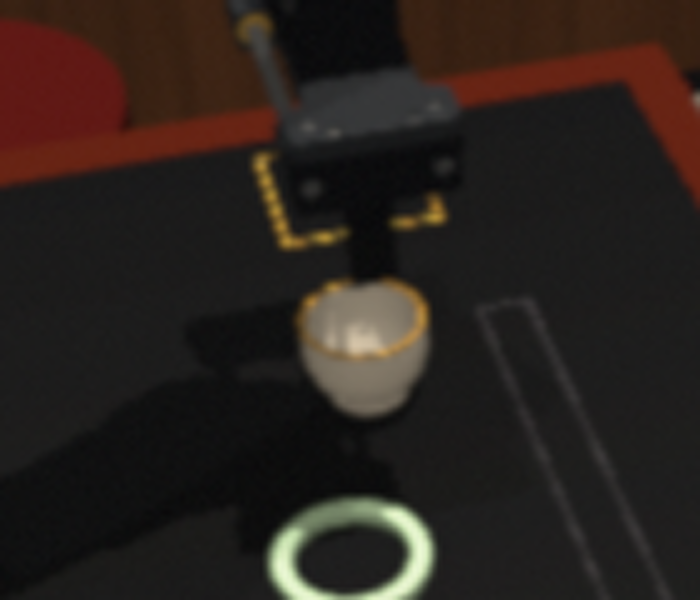

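The hand is centred over the bowl (rim centre (364,319)) with nothing in the way. Descend and grip gently.

Call:
{"op": "apply_moves", "data": {
  "motion": [
    [0,-0.2,3,0,0,0,8.7],
    [0,-0.2,6,0,0,0,8.7],
    [0,-0.2,8,0,0,0,8.7],
    [0,-0.2,8.6,0,0,0,8.7],
    [0,-0.2,8.6,0,0,0,7],
    [0,-0.2,8.6,0,0,0,6.6],
    [0,-0.2,8.6,0,0,0,5.8],
    [0,-0.2,8.6,0,0,0,5.8],
    [0,-0.2,8.6,0,0,0,5.8],
    [0,-0.2,8.6,0,0,0,5.8]
  ],
  "newtons": 10
}}

```text
time_s: 9.7
eef_pos: [0.4873, 0.2008, 0.0216]
eef_rot: [0.001, 0.0, 1.0, 0.001]
contact_force: [-0.6, 0.4, 6.6]
opening: 0.0632
grasp_force: 10.0
```

Call:
{"op": "apply_moves", "data": {
  "motion": [
    [0,0,0,0,0,0,5.8],
    [0,0,0,0,0,0,5.8],
    [0,0,0,0,0,0,5.8]
  ]
}}

```text
time_s: 10.0
eef_pos: [0.4873, 0.2008, 0.0216]
eef_rot: [0.001, 0.0, 1.0, 0.001]
contact_force: [-0.7, -0.5, 6.8]
opening: 0.0634
grasp_force: 10.0
```

Call:
{"op": "apply_moves", "data": {
  "motion": [
    [0,0,-1,0,0,0,5.8],
    [0,0,-3,0,0,0,5.8],
    [0,0,-6,0,0,0,5.8],
    [0,0,-9,0,0,0,5.8],
    [0,0,-10,0,0,0,5.8],
    [-0.2,-2,-10,0,0,0,5.8],
    [-0.6,-5,-10,0,0,0,5.8],
    [-1,-9,-10,0,0,0,5.8],
    [-1.4,-13,-10,0,0,0,5.8],
    [-1.9,-17,-10,0,0,0,5.8]
  ]
}}

```text
time_s: 11.0
eef_pos: [0.5044, 0.0287, 0.1199]
eef_rot: [-0.001, -0.0, 1.0, -0.0]
contact_force: [0.7, 0.7, -1.5]
opening: 0.0635
grasp_force: 10.0
```

Call:
{"op": "apply_moves", "data": {
  "motion": [
    [-0.4,-4,0,0,0,0,5.8],
    [-0.9,-8,0,0,0,0,5.8],
    [-1.3,-12,0,0,0,0,5.8],
    [-1.8,-16,0,0,0,0,5.8],
    [-2.3,-20,0,0,0,0,5.8],
    [-2.7,-24,0,0,0,0,5.8],
    [-3.2,-28,0,0,0,0,5.8],
    [-3.7,-32,0,0,0,0,5.8],
    [-4.1,-35,0,0,0,0,5.8],
    [-4.1,-36,0,0,0,0,5.8]
  ]
}}

```text
time_s: 12.0
eef_pos: [0.5448, -0.334, 0.1197]
eef_rot: [-0.001, 0.003, 1.0, -0.001]
contact_force: [0.2, -0.4, -1.4]
opening: 0.0638
grasp_force: 10.0
```

Run:
```python
from h import *
imaging.grab_frame("top");imaging.grab_frame("top");imaging.grab_frame("top")
s=bot.get_state();print(s["eef_pos"],s["eef_rot"],s["opening"],s["grasp_force"],shift((.5528,-.3898,.0366)).round(2))
```

```text
[ 0.54549827 -0.32891575  0.11954457] [-9.18726920e-04  4.43744174e-04  9.99999074e-01  9.00229716e-04] 0.0635266377321779 10.000396813775296 [-0.75 -6.1   8.28]
```

Call:
{"op": "apply_moves", "data": {
  "motion": [
    [-0.4,-3,0,0,0,0,5.8],
    [-0.7,-5.5,0,0,0,0,5.8],
    [-0.7,-6.1,0,0,0,0,5.8],
    [-0.7,-6.1,2,0,0,0,5.8],
    [-0.7,-6.1,4.5,0,0,0,5.8],
    [-0.7,-6.1,6.5,0,0,0,5.8],
    [-0.7,-6.1,7.5,0,0,0,5.8],
    [-0.7,-6.1,7.7,0,0,0,5.8],
    [-0.7,-6.1,7.7,0,0,0,5.8]
  ]
}}

```text
time_s: 13.05
eef_pos: [0.5537, -0.3898, 0.0438]
eef_rot: [0.0, -0.0, 1.0, 0.0]
contact_force: [0.9, -0.3, 0.4]
opening: 0.0634
grasp_force: 10.0
```

Run:
```python
from h import *
imaging.grab_frame("top");g=imaging.grab_frame("side");crop(g,320,460,290,400,5,"c8")
s=bot.get_state();print(s["eef_pos"],s["contact_force"],shift((.5528,-.3898,.0366)).round(2))
```

```text
[ 0.55407387 -0.39085845  0.04472558] [ 0.21288505 -0.07275572 -0.5431957 ] [0.13 0.11 0.81]
```

View pics/c8.png

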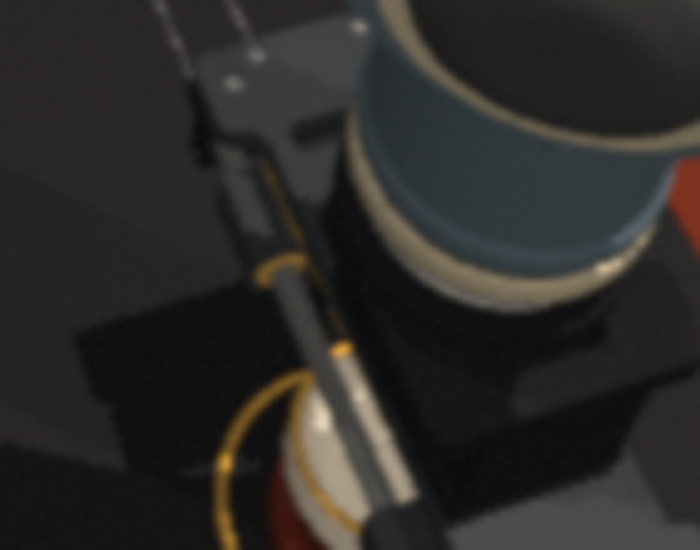

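The bowl is upright over the coaster (white at (320,470), coaster below at (290,520)). Creep down, watching the force.

Call:
{"op": "apply_moves", "data": {
  "motion": [
    [0.1,0.1,0.2,0,0,0,5.8],
    [0.1,0.1,0.4,0,0,0,5.8],
    [0.1,0.1,0.4,0,0,0,5.8],
    [0.1,0.1,0.4,0,0,0,5.8]
  ]
}}

```text
time_s: 13.55
eef_pos: [0.5522, -0.3898, 0.0395]
eef_rot: [0.0, 0.0, 1.0, 0.0]
contact_force: [-0.4, -0.3, -1.2]
opening: 0.0638
grasp_force: 10.0
```

Call:
{"op": "apply_moves", "data": {
  "motion": [
    [0,0,0.1,0,0,0,5.8],
    [0,0,0.2,0,0,0,5.8],
    [0,0,0.2,0,0,0,5.8],
    [0,0,0.2,0,0,0,5.8]
  ]
}}

```text
time_s: 13.95
eef_pos: [0.5522, -0.3897, 0.0374]
eef_rot: [-0.0, 0.0, 1.0, 0.0]
contact_force: [-0.5, 0.8, -0.6]
opening: 0.0633
grasp_force: 10.0
```

Call:
{"op": "apply_moves", "data": {
  "motion": [
    [0,0,0.1,0,0,0,5.8],
    [0,0,0.1,0,0,0,5.8],
    [0,0,0.1,0,0,0,5.8]
  ]
}}

```text
time_s: 14.25
eef_pos: [0.5523, -0.3898, 0.0368]
eef_rot: [0.0, 0.0, 1.0, -0.0]
contact_force: [-0.3, 0.2, 1.4]
opening: 0.0629
grasp_force: 10.0
```

Contact (the force changed sign, to +1.4 N). Release and retreat upward.

Call:
{"op": "apply_moves", "data": {
  "motion": [
    [0,0,0,0,0,0,6.6],
    [0,0,0,0,0,0,7.4],
    [0,0,0,0,0,0,8.2],
    [0,0,0,0,0,0,8.7],
    [0,0,0,0,0,0,8.7],
    [0,0,-2,0,0,0,8.7],
    [0,0,-5,0,0,0,8.7],
    [0,0,-9,0,0,0,8.7],
    [0,0,-12,0,0,0,8.7],
    [0,0,-13,0,0,0,8.7]
  ]
}}

```text
time_s: 15.25
eef_pos: [0.5538, -0.3912, 0.1706]
eef_rot: [0.003, 0.0, 1.0, -0.002]
contact_force: [-0.0, -0.1, -0.0]
opening: 0.0868
grasp_force: 0.0
```

Call:
{"op": "apply_moves", "data": {
  "motion": [
    [-4,17,0,0,0,0,4],
    [-8.6,35.2,2,0,0,0,0],
    [-8.6,35.2,2,0,0,0,0],
    [-8.6,35.2,2,0,0,0,0],
    [-8.6,35.2,2,0,0,0,0],
    [-8.6,35.2,2,0,0,0,0],
    [-8.6,35.2,2,0,0,0,0],
    [-8.6,35.2,2,0,0,0,0],
    [-8.6,35.2,2,0,0,0,0],
    [-8.6,35.2,2,0,0,0,0]
  ]
}}

```text
time_s: 16.25
eef_pos: [0.6377, -0.0398, 0.1459]
eef_rot: [-0.001, 0.001, 1.0, -0.001]
contact_force: [-0.8, -0.4, -0.5]
opening: 0.0151
grasp_force: 0.0
```

Run:
```python
from h import *
f=imaging.grab_frame("top");g=imaging.grab_frame("side")
a=cv2.resize(f["image"][130:230,240:500],None,fx=3,fy=3,interpolation=2);b=cv2.resize(g["image"][200:295,240:370],None,fx=3,fy=3,interpolation=2);c=cv2.resize(g["image"][305:400,325:455],None,fx=3,fy=3,interpolation=2)
cv2.imwrite("pics/c9.png",np.vstack([a,np.hstack([b,c])])[:,:,::-1])
s=bot.get_state();print(s["eef_pos"],s["eef_rot"],s["opening"],shift((.638,-.0365,.008)).round(2))
```

```text
[ 0.63775766 -0.04116924  0.14637929] [-2.85120012e-04  2.26457137e-03  9.99997090e-01 -7.81545092e-04] 0.006969324069724365 [-0.03  0.49 13.84]
```

View pics/c9.png

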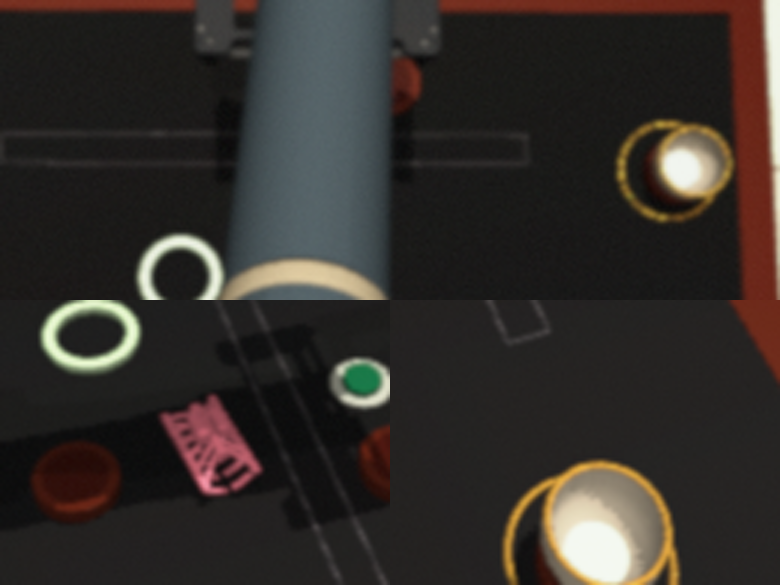

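The bowl stands upright in the coaster's middle inside the round mark (top (693,161), side (605,525)); the claw and bangle are unmoved. The button in the side view is at (362,378), clear under the hand. Descend with the fingers shut.

Call:
{"op": "apply_moves", "data": {
  "motion": [
    [0,0.6,4,0,0,0,0],
    [0,0.6,8,0,0,0,0],
    [0,0.6,11,0,0,0,0],
    [0,0.6,12.5,0,0,0,0],
    [0,0.6,13,0,0,0,0],
    [0,0.6,13,0,0,0,0],
    [0,0.6,13,0,0,0,0]
  ]
}}

```text
time_s: 17.05
eef_pos: [0.6397, -0.0324, 0.0181]
eef_rot: [0.001, 0.001, 1.0, -0.0]
contact_force: [-0.5, 0.4, -0.1]
opening: 0.0008
grasp_force: 0.0
```

Run:
```python
from h import *
f=imaging.grab_frame("top");s=bot.get_state();print(s["eef_pos"],s["opening"],s["contact_force"])
print("bowl",plane(f,470.8,183.5,.063))
```

```text
[ 0.63975565 -0.03218     0.01832812] 0.0006243579725530212 [-1.07648778  0.59020114  0.86563252]
bowl [ 0.55186622 -0.38929959  0.063     ]
```

Call:
{"op": "apply_moves", "data": {
  "motion": [
    [0.2,-0.2,0.5,0,0,0,0],
    [0.2,-0.2,1.0,0,0,0,0],
    [0.2,-0.2,1.3,0,0,0,0],
    [0.2,-0.2,1.5,0,0,0,0],
    [0.2,-0.2,1.6,0,0,0,0],
    [0.2,-0.2,1.6,0,0,0,0],
    [0.2,-0.2,1.6,0,0,0,0]
  ]
}}

```text
time_s: 17.8
eef_pos: [0.6367, -0.0342, 0.0022]
eef_rot: [0.0, 0.0, 1.0, 0.0]
contact_force: [-2.8, -0.7, 11.6]
opening: 0.0004
grasp_force: 5.9
```

11.6 N at TCP z = 2.2 mm: the button is fully down. Release upward.

Call:
{"op": "apply_moves", "data": {
  "motion": [
    [0,0,-1,0,0,0,0],
    [0,0,-3,0,0,0,0],
    [0,0,-7,0,0,0,0],
    [0,0,-12,0,0,0,0],
    [0,0,-15,0,0,0,0],
    [0,0,-15,0,0,0,0],
    [0,0,-15,0,0,0,0]
  ]
}}

```text
time_s: 18.5
eef_pos: [0.6362, -0.0335, 0.1509]
eef_rot: [0.0, 0.0, 1.0, 0.0]
contact_force: [0.1, 0.4, -0.7]
opening: 0.0006
grasp_force: 0.0
```

Run:
```python
from h import *
g=imaging.grab_frame("side");crop(g,240,460,130,400,2.2,"c10")
s=bot.get_state();print(s["eef_pos"],s["contact_force"],abs(s["qvel"]).max())
```

```text
[ 0.63536109 -0.03342153  0.14949939] [-1.03308048 -0.14041055  0.00353763] 0.02403937492478497
```

View pics/c10.png

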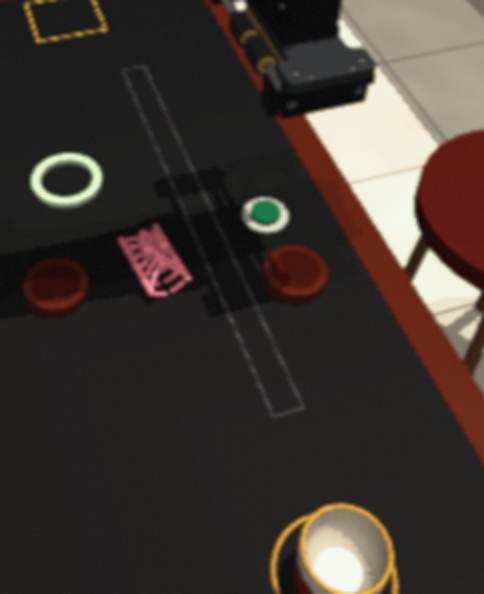

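The bowl stands on the coaster at (345,550), the button is back up at (265,212), the bangle and claw are in place, and the hand is clear.

```bash
python3 -c "
from station import bot
print(bot.hand_in())"
```

```text
the job is handed in; nothing more can be done
None
```

The job is handed in (no verdict came back): the coaster lies inside the round outline about 5 mm off centre, the bowl stands upright in the middle of it, the button was pressed fully down and came back up, and the bangle and hair claw look unmoved, all in about 19 s of the 72 s allowed.

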